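Clamp the staining dish on the shaker and set its speed dial

ROBOT

A 6-joint arm with a two-finger parallel gripper is mounted at the origin on the work surface. World frame = base frame: x ahead of the robot, y to its left, z up, the work surface at z = 0. Lengths are in mm, angles in rad, forces in N, time in s.
With the tool pointing down it reaches from about 300 to 850 mm from the base axis. Payload 4.2 kg.
Tool frame: the origin (TCP) lies midway between the tips of the shut fingers; the grasp point (between the pads) lies 19 mm behind it; z points along the fingers, y is the line along which they close (so a half turn about z gives the same grasp; the last joint's range is limited). The gripper opens to 91 mm and grips with 3 to 60 N. Pads are 32 mm wide; open, the fingers measure 118 mm over their backs; the gripper's body (76 mm by 178 mm) begins 60 mm behind the grasp point.
Start: joints at [1.236, 0.32, 1.565, -0, 1.257, -0.02], TCP at [178.038, 546.759, 213.976] pointing down, gripper open.
Joint ranges: [-3.11, 3.11], [-0.84, 2.01], [0.21, 2.61], [-1.34, 4.49], [0.05, 2.63], [-2.56, 2.56]. Speed limits (rad/s): [2.57, 2.57, 3.14, 3.14, 3.14, 3.14].

INTERFACE

Orientations are given as a rotation vector (axis times angle).
In Python, from workcell import env, eyes gives the robot as it stands.
- The arm moves only by the tool servo_tool, never from a script. Its argument "rows" is text: rows parted by semicolons, each of 7 numbers parted by spaces: the turn, a rotation vector about the tool's x, y, z scaled (see below), then the shift along the tool's x, y, z scaled (see below), then the opening, from 0 (shut) to 1 (fully open). A call has 1 to 12 rows; each row is the pose to reach, as a shift and turn from the pose commanded when the call began, along the tool's axes at that moment; what a row does not reach only later rows make up. The controller multiplies each number of a shift by 15 cm and each number of a turn by pi/2 rad. A row lasts 1/12 s, in which the tool goes at most 41.7 mm and 7.16 degrees, less where a joint would pass 70% of its speed; a pose out of reach is approached as far as the arm can. A call with a number of a shift or a turn outside -1 to 1 is refused whole. A call with a gripper value outside its range is refused whole. The fingers move at their own pace and stop on an object; the grip force is fixed at half the most. Time passes only in rows, so rows that repeat a pose let the fingers close. It gives the time, the measured TCP pose, the force, the opening and the grip force at its end, in the units of the state.
- env.get_state(): the state, without advancing time (a new reading comes with each control period).
- eyes.get_image(name): name is "scene" or "top" or "wrist"; returns a dict with "color" (400x640x3 uint8, red, green, blue), "range_z" (400x640 float32, mm along the optical axis (not along the pixel's ray), 0 where there is no reading), "camera_matrix" (3x3 intrinsics, pixels), "dist_coeffs" ([k1, k2, p1, p2, k3] as OpenCV has them; the pictures are not rectified), "xyz" and "orientation" of the camera in the world. Camera axes: x right, y down, z forward; pixel columns grow to the right and rows downward; lengths in mm; the calibration is good to about 2 mm. A picture is of the moment at which its call begins.
- env.sign_off(): hands the job in; it is judged then, once.
The state is a dict: "time_s": time; "q": joint angles; "dq": joint speeds; "effort": joint torques, N m; "tool_pos": TCP position; "orientation": TCP orientation; "ft_force": force on the tool from outside, world axes, zero at the start; "moment": the same for the moment, N m; "width": finger opening in mm; "finger_force": force on a finger pad.
Only numpy, scipy, OpenCV 4.12 (cv2) and the standard library are available. Lean on these libraries where they do the work, as an engineer would, in place of code of your own. Each camera call takes 0.05 s, during which the arm holds its last target. There are 200 camera calls.

TASK

Get the platform shaker ready for a slide-staining run. First slide the clamp bar (the one with the black grip) towards the fence until the green staining dish is held snugly between bar and fence, then flip the red cam lever down to lock the bar, and last turn the speed knob on the sloping console until its white pointer stands at the orange mark. Do not tip the dish, and leave the other things on the bench where they are.

Things in the scene. Friction and masses are not known exactly. Their poses are not given: they have to be found in the camera images.
- shaker: White platform shaker standing on the bench, fixed, 250 (x) x 280 (y) mm, its aluminium platform top 85 mm above the origin. Origin at the centre of its underside; +x points from the clamp bar to the fence, z up. The steel fence is fixed on the platform: its face towards the bar is at x = +95 mm, 30 mm high. The shaker and the console swap sides and vary in place and yaw.
- dish: Closed green staining dish with a white lid, loose on the shaker platform between bar and fence, 85 (x) x 95 (y) x 45 (z) mm, about 0.35 kg. Origin at the centre of its underside. It starts a few mm to 40 mm short of the fence and slightly turned; the bar pushes it against the fence and squares it. Clamped, its origin is at x = +52.5 mm in the shaker's frame.
- clamp_bar (a joint): Slide of the steel clamp bar, m; 0 = fully open, grows towards the fence (shaker +x). The bar is 22 mm thick (x), 250 mm long (y), its top 40 mm above the platform. At value v the face that meets the dish is at x = -74 mm + v in the shaker's frame, so the dish is clamped at v = 0.084. It moves against a friction of about 4 N.
- clamp_grip (a point): Point to grip the clamp bar: centre of the black square grip, 18 x 18 mm and 28 mm high (its top 14 mm above this point), which stands on the bar's +y end, 64 mm above the platform; axes as the shaker's. The bar's top is 24 mm below this point.
- cam_lever (a joint): Angle of the red cam lever on the clamp bar, rad; 0 = upright (open), grows as it swings down towards the shaker's -y, along the bar; 1.5 = flat (locked), the stop. It stays where it is left; about 2 N at the tip moves it.
- lever_pivot (a point): Axis of the cam lever, 55 mm above the platform and 15 mm above the bar's top, moves with the bar; axes as the shaker's, the lever turns about its x axis.
- lever_tip (a point): Centre of the ball (radius 9 mm) at the end of the red lever, 66 mm from the pivot; the lever's rod is 12 mm thick. Its z axis points along the lever from pivot to tip.
- console: Grey speed console with a white panel standing on the bench, fixed, 150 mm wide (y), about 146 mm deep, 126 mm high at the back. Origin at the centre of its underside, z up. Its panel faces the console's -x and slopes: the panel's normal is tilted 35 degrees from vertical towards the console's -x. The knob's axis is at the panel's centre, 85 mm above the origin.
- knob_grip (a point): Point to grip the black speed knob: on its axis, 29 mm above the panel. z axis = the knob's axis, out of the panel; x axis = along the bar grip towards the white pointer. The bar grip is 44 mm long, 14 mm thick, its top 34 mm above the panel; under it lies a round skirt of 26 mm radius, its top 6.5 mm above the panel.
- speed_knob (a joint): Angle of the speed knob, rad, 0 to 4.71, growing clockwise as seen from above the panel; 0 points to the panel's lower left. The scale has 19 ticks, one every 15 degrees. It turns easily (0.03 N m) and stays where it is left.
- speed_mark (a joint): Angle of the orange speed mark on the dial's rim, on the same scale as speed_knob: the knob is right when the two values agree. It stays put during a run.
- pointer (a point): Point on the line of the knob's white pointer, 30 mm from the axis, turns with the knob.
- mark (a point): Point 30 mm from the axis in the direction of the orange mark (a 14 x 10 mm tab on the panel just outside the ticks); the pointer is right when it meets this point.
- wash_bottle: Bystander: clear wash bottle with a blue cap and spout, 68 mm wide, 212 mm high.
- reagent_jar: Bystander: amber jar with a black cap, 48 mm wide, 85 mm high, behind the console.
- slide_box: Bystander: flat blue slide box with a white lid, 102 x 87 x 36 mm.
- specimen_cup: Bystander: white cup with a yellow cap, 56 mm wide, 60 mm high, behind the shaker.
- tube_rack: Bystander: orange rack with capped tubes, 70 x 150 x 86 mm.
- beaker: Bystander: glass beaker, 66 mm wide, 85 mm high.
- note_pad: Bystander: paper pad, 90 x 130 x 12 mm.

How it is judged (in metres and radians):
On the way, in this order (a step that is already met when the one before it is completed fails the run):
1. the bar has slid up to the dish and holds it against the fence (bar, dish and fence within 3 mm of touching), with the lever still open (under 0.5 rad) (value of joint clamp_bar above 0.081 m and x of dish in the frame of shaker above 0.0495 m and value of joint cam_lever below 0.5 rad), for 0.2 s.
2. the lever is flipped down flat (past 1.3 rad) with the dish still held (value of joint cam_lever above 1.3 rad and value of joint clamp_bar above 0.081 m), for 0.2 s.
3. the knob's pointer is at the orange mark (within 7.5 degrees, half a scale division) (distance between pointer and mark below 0.0039 m), for 0.2 s.
At the end, for the whole second after the job is handed in: The dish stands flat and square on the platform, clamped between bar and fence (gaps under 3 mm, within 50 mm of the shaker's middle line sideways) and at rest, the cam lever lies flat (over 1.3 of its 1.5 rad), and the knob's pointer is within 7.5 degrees of the orange mark (all of step 2 and distance between pointer and mark below 0.0039 m and value of joint clamp_bar below 0.087 m and x of dish in the frame of shaker between 0.0495 and 0.0555 m and y of dish in the frame of shaker between -0.05 and 0.05 m and z of dish in the frame of shaker below 0.09 m and angle between the x axis of dish and the x axis of shaker, either way round below 0.06 rad and linear speed of dish below 0.01 m/s); the robot touches nothing.
It fails at once if the dish is tipped by more than 0.25 rad (angle between dish's own z axis and vertical above 0.25 rad).
It fails at once if a bystander is moved by more than 20 mm (distance of any of wash_bottle, reagent_jar, slide_box, specimen_cup, tube_rack, beaker, note_pad from where it was at the start of the episode above 0.02 m).
It also fails if it takes over 72 s, if anything falls off the work surface, if the arm or the gripper's body presses on something with over 40 N, if the wrist force passes 120 N, or if a joint passes its speed limit or range.

## Working session

There is one attempt and no reset: what is moved stays moved. The work goes in short steps, Python scripts to look and compute and a tool call to move; the robot and the scene stay as the last step left them, time stands still between calls to the robot, and variables do not carry over. Pictures are saved under pics/ and viewed, at most 10 in all, crops included, and the job is handed in when it is done.

Besides the shell and the picture viewer there is one more tool, called after "Emit:" in YAML: its name, and indented under it one key for each argument. servo_tool: Moves the arm, as the interface text tells. Shifts and turns lie within -1 to 1; 1 stands for 15 cm of shift or pi/2 rad of turn. Its arguments: {"type":"object","properties":{"rows":{"type":"string"}},"required":["rows"]}

```bash
mkdir -p pics; cat > h.py <<'E'
import numpy as np, cv2, pickle
from workcell import env, eyes
from scipy.spatial.transform import Rotation as R
def rot(o):
    o=np.array(o,float)
    return o if o.shape==(3,3) else (R.from_rotvec(o).as_matrix() if o.size==3 else R.from_quat(o).as_matrix())
def cloud(im):
    K=np.array(im['camera_matrix']);d=np.array(im['dist_coeffs'],float)
    h,w=im['range_z'].shape
    g=np.stack(np.meshgrid(np.arange(w),np.arange(h)),-1).reshape(-1,1,2).astype(float)
    n=cv2.undistortPoints(g,K,d).reshape(h,w,2)
    z=im['range_z'][...,None].astype(float)
    return np.concatenate([n*z,z],-1)@rot(im['orientation']).T+np.array(im['xyz'])
def save(im,f): cv2.imwrite('pics/'+f,im['color'][...,::-1])
E
python3 - <<'E'
from h import *
for n in ('scene','top'):
    im=eyes.get_image(n); save(im,n+'.png'); pickle.dump(im,open(n+'.pkl','wb'))
    print(n,im['xyz'],im['orientation'],im['camera_matrix'],im['dist_coeffs'])
print(env.get_state())
E
```

```text
scene [1511.31287706 -440.77549518  931.79257963] [-1.9311252  -1.21921001  0.62426061] [[434.97988293   0.         324.34700072]
 [  0.         434.97988293 202.44504643]
 [  0.           0.           1.        ]] [0.01190762 0.         0.         0.         0.        ]
top [ 179.61221275   11.58933757 1720.30728939] [-2.00474432  2.2040261  -0.25001706] [[508.4600854    0.         319.0946415 ]
 [  0.         508.4600854  202.97194806]
 [  0.           0.           1.        ]] [-0.06351979  0.          0.          0.          0.        ]
{'time_s': 0.1, 'q': array([ 1.23596319e+00,  3.20203583e-01,  1.56551634e+00,  5.18592247e-06,
        1.25741963e+00, -1.99908112e-02]), 'dq': array([-0.00033079, -0.00116044, -0.004538  ,  0.00138201,  0.00156162,
       -0.00108001]), 'effort': array([ 9.16637946e-04, -4.13327980e+01, -2.32511526e+01,  7.30371452e-02,
        4.22028545e-02, -3.26318991e-05]), 'tool_pos': array([177.90538974, 546.32005972, 213.23417012]), 'orientation': array([-4.92471861e-01, -3.10247069e+00,  2.39014362e-03]), 'ft_force': array([-0.17494719, -0.87395919,  0.89829846]), 'moment': array([ 0.02110054,  0.06752628, -0.00718075]), 'finger_force': 0.0, 'width': 91.1206697535872}
```

View pics/scene.png

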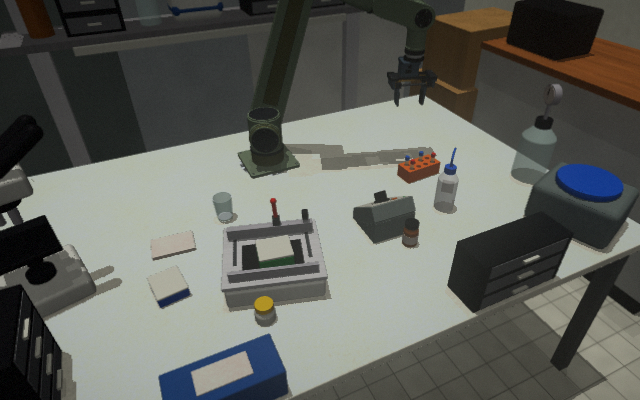

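View pics/top.png

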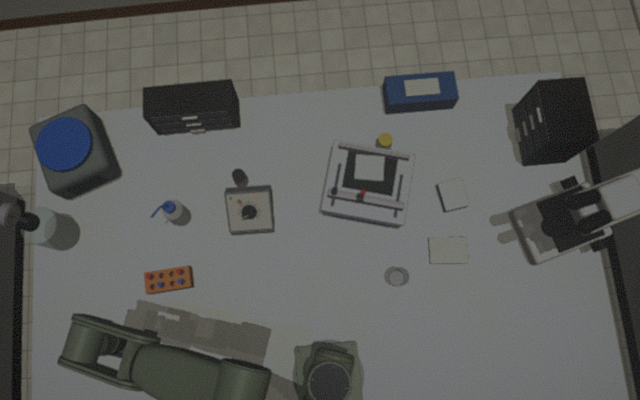

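```bash
python3 - <<'E'
from h import *
T=pickle.load(open('top.pkl','rb'));S=pickle.load(open('scene.pkl','rb'))
a=T['color'][125:245,215:425]; b=S['color'][180:315,205:430]
a=cv2.resize(np.clip(a*1.6,0,255).astype('uint8'),None,fx=2.8,fy=2.8,interpolation=2);b=cv2.resize(np.clip(b*1.3,0,255).astype('uint8'),(588,353)[:2],interpolation=2)
c=np.zeros((600,588,3),'uint8'); cv2.imwrite('pics/tc.png',cv2.resize(T['color'][130:245,215:425],(800,438),interpolation=2)[...,::-1])
P=cloud(T);Q=cloud(S)
def comp(P,im,lo,hi,box,name):
    hsv=cv2.cvtColor(im['color'],cv2.COLOR_RGB2HSV)
    m=cv2.inRange(hsv,lo,hi); 
    k=np.zeros_like(m);x0,y0,x1,y1=box;k[y0:y1,x0:x1]=1;m=m*k
    n,l,s,c=cv2.connectedComponentsWithStats(m)
    for i in range(1,n):
        if s[i,4]>3: print(name,s[i],c[i].round(1),np.median(P[l==i],0).round(1),P[l==i].max(0).round(0),P[l==i].min(0).round(0))
comp(P,T,(0,120,60),(8,255,255),(320,130,420,240),'red top');comp(Q,S,(0,120,60),(8,255,255),(220,180,330,310),'red scene')
comp(P,T,(5,120,80),(22,255,255),(220,180,280,240),'orange top');comp(Q,S,(5,120,80),(22,255,255),(350,180,420,240),'orange sc')
# shaker top plane points
m=(P[...,2]>78)&(P[...,2]<135); k=np.zeros(m.shape,bool);k[130:240,310:425]=1
n,l,s,c=cv2.connectedComponentsWithStats((m&k).astype('uint8'))
i=1+s[1:,4].argmax();pts=P[l==i][:,:2].astype('float32');print('shaker',cv2.minAreaRect(pts))
for y in range(136,228,4): print(y,P[y,368].round(0))
E
```

```text
red top [361 190   4   4  12] [362.8 191.5] [ 547. -158.  213.] [ 552. -152.  220.] [ 543. -162.  206.]
red scene [270 198   7  19  60] [273.4 206. ] [ 556.1 -158.2  193.3] [ 562. -152.  213.] [ 547. -165.  153.]
orange top [238 201   3   2   4] [239.  201.5] [576.4 235.8 111.9] [580. 238. 117.] [575. 232. 107.]
orange sc [405 180  11   3  19] [409.8 180.6] [395.6 433.1   5.1] [403. 460.  17.] [381. 424.  -3.]
orange sc [392 198   5   2   6] [393.7 198.2] [581.  236.3 109.7] [589. 254. 114.] [546. 232.  81.]
orange sc [404 229  14   5  19] [410.3 231.9] [697.3 225.8  56.1] [707. 248.  60.] [670. 214.  52.]
shaker ((612.1754760742188, -194.07281494140625), (277.87200927734375, 248.91259765625), 73.615478515625)
136 [ 802. -224.    0.]
140 [ 788. -222.   -4.]
144 [ 771. -220.    2.]
148 [ 718. -203.  116.]
152 [ 709. -203.  102.]
156 [ 687. -198.  126.]
160 [ 671. -196.  134.]
164 [ 658. -194.  131.]
168 [ 647. -194.  124.]
172 [ 631. -191.  132.]
176 [ 616. -189.  137.]
180 [ 607. -190.  119.]
184 [ 601. -192.   91.]
188 [ 588. -190.   88.]
192 [ 574. -189.   90.]
196 [ 553. -183.  124.]
200 [ 539. -181.  125.]
204 [ 534. -184.   87.]
208 [ 522. -183.   84.]
212 [ 508. -181.   83.]
216 [ 495. -180.   86.]
220 [ 486. -181.   59.]
224 [ 482. -186.    7.]
```

View pics/tc.png

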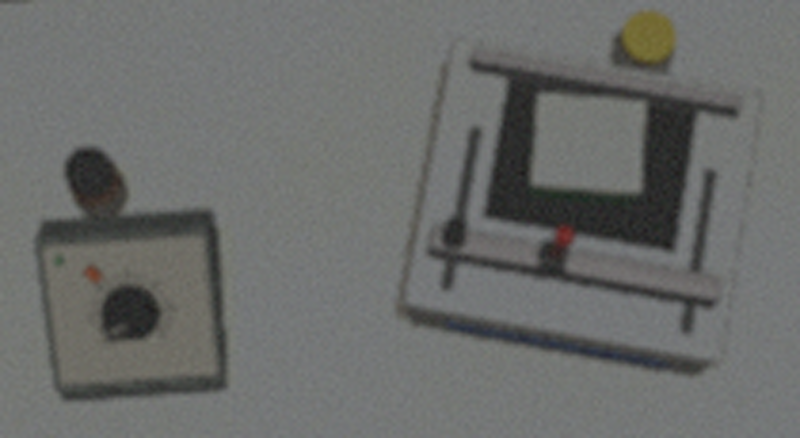

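```bash
cat >> h.py <<'E'
def go(p,Rt):
    """print turn/shift numbers from measured pose to target"""
    s=env.get_state();R0=rot(s['orientation'])
    d=R0.T@(np.array(p)-s['tool_pos'])/150; w=R.from_matrix(R0.T@Rt).as_rotvec()/(np.pi/2)
    print('turn',w.round(3),'shift',d.round(3)); return w,d
def down(yaw): # tool z down, tool y (closing) at angle yaw in world
    y=np.array([np.cos(yaw),np.sin(yaw),0]);z=np.array([0,0,-1.]);return np.stack([np.cross(y,z),y,z],1)
def ray(im,uv,z=0):
    n=cv2.undistortPoints(np.array([[uv]],float),np.array(im['camera_matrix']),np.array(im['dist_coeffs'],float))[0,0]
    v=rot(im['orientation'])@np.array([*n,1]);c=np.array(im['xyz']);return c+v*(z-c[2])/v[2]
E
python3 - <<'E'
from h import *
T=pickle.load(open('top.pkl','rb'))
print('grip top',ray(T,(215+453*.2625,130+232*.2626),163))
im=eyes.get_image('wrist');s=env.get_state()
R0=rot(s['orientation']);print('R0',R0.round(3).tolist())
print('cam in tool',(R0.T@(np.array(im['xyz'])-s['tool_pos'])).round(1),(R0.T@rot(im['orientation'])).round(3).tolist(),im['camera_matrix'][0])
y=np.radians(-16.4)
go([430,230,400],R0);go([540,-80,350],down(y));go([540,-80,350],down(y+np.pi))
E
```

```text
grip top [570.28397137 -72.6362641  163.        ]
R0 [[-0.951, 0.31, -0.0], [0.31, 0.951, -0.001], [0.0, -0.001, -1.0]]
cam in tool [  64.4    0.7 -170.2] [[-0.001, -0.972, -0.233], [1.0, -0.001, -0.001], [0.001, -0.233, 0.972]] [354.92613316   0.         323.63006619]
turn [0. 0. 0.] shift [-2.251 -1.487 -1.243]
turn [-0.001  0.001  0.982] shift [-3.588 -3.225 -0.907]
turn [-1.000e-03 -1.000e-03 -1.018e+00] shift [-3.588 -3.225 -0.907]
```

Emit:
servo_tool:
  rows: "0 0 0 0 0 -1 1;0 0 0 0 0 -1 1;0 0 0 0 0 -1 1;0 0 0 -0.8 -0.45 -1 1;0 0 0 -0.8 -0.45 -1 1;0 0 0 -0.8 -0.45 -1 1;0 0 0 -0.8 -0.45 -1 1;0 0 0 -0.8 -0.45 -1 1"

```text
time_s: 0.82
tool_pos: [273.4, 443.2, 365.1]
orientation: [0.499, 3.1, 0.002]
ft_force: [0.1, -0.4, 0.1]
width: 91.3
finger_force: 0.0
```

Emit:
servo_tool:
  rows: "0 0 0 -0.85 -0.47 -0.12 1;0 0 0 -0.85 -0.47 -0.12 1;0 0 0 -0.85 -0.47 -0.12 1;0 0 0 -0.85 -0.47 -0.12 1;0 0 0 -0.85 -0.47 -0.12 1"

```text
time_s: 1.23
tool_pos: [372.8, 337.0, 382.1]
orientation: [0.499, 3.1, -0.001]
ft_force: [0.8, -0.2, 0.2]
width: 91.2
finger_force: 0.0
```

Emit:
servo_tool:
  rows: "0 0 0 -0.85 -0.47 -0.12 1;0 0 0 -0.85 -0.47 -0.12 1;0 0 0 -0.85 -0.47 -0.12 1;0 0 0 -0.85 -0.47 -0.12 1;0 0 0 -0.85 -0.47 -0.12 1;0 0 0 -0.85 -0.47 -0.12 1"

```text
time_s: 1.73
tool_pos: [470.0, 233.2, 399.1]
orientation: [-0.493, -3.101, -0.001]
ft_force: [0.1, 0.1, -0.4]
width: 91.1
finger_force: 0.0
```

```bash
python3 - <<'E'
from h import *
im=eyes.get_image('wrist'); save(im,'w1.png'); pickle.dump(im,open('w1.pkl','wb')); go([520,-75,360],down(np.radians(-16.4)+np.pi))
E
```

```text
turn [ 1.000e-03 -1.000e-03 -1.018e+00] shift [-0.957 -1.853  0.259]
```

View pics/w1.png

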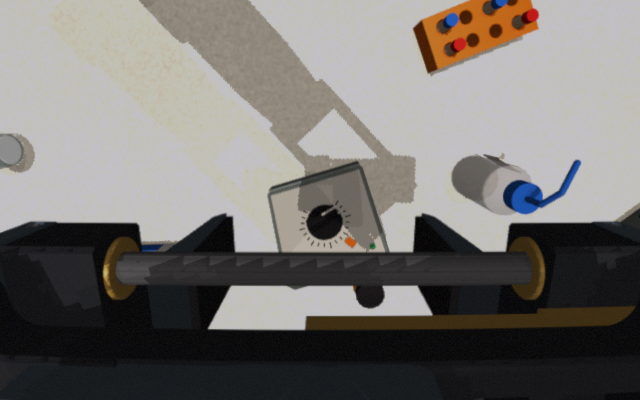

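```bash
python3 - <<'E'
from h import *
im=pickle.load(open('w1.pkl','rb'));P=cloud(im);c=im['color'].astype(int)
cv2.imwrite('pics/w1c.png',cv2.resize(im['color'][160:255,260:390],(780,570),interpolation=2)[...,::-1])
# panel plane: bright low-sat pixels in box
box=np.zeros(P.shape[:2],bool);box[175:250,272:385]=1
m=box&(c.min(2)>100)&(P[...,2]>40)&(P[...,2]<125)
X=P[m]
for _ in range(4):
    ctr=X.mean(0);n=np.linalg.svd(X-ctr,full_matrices=False)[2][2];n*=np.sign(n[2]);d=np.abs((P-ctr)@n);X=P[m&(d<4)]
print('n',n.round(3),'tilt',np.degrees(np.arccos(n[2])),'az of -n_xy',np.degrees(np.arctan2(-n[1],-n[0])),len(X),'res',d[m].mean(), 'at',ctr.round(1))
np.savez('panel.npz',n=n,c=ctr)
D=(P-ctr)@n
for lo,hi in((4,12),(26,42)):
    k=box&(D>lo)&(D<hi)&(c.max(2)<120);q=P[k];print(lo,len(q),q.mean(0).round(1),((q.min(0)+q.max(0))/2).round(1))
E
```

```text
n [-0.574  0.013  0.819] tilt 35.057652692213274 az of -n_xy -1.3332426089735687 3489 res 0.7922085098885939 at [549.9 201.4  86. ]
4 519 [551.1 210.2  93.7] [546.7 208.7  90.1]
26 344 [532.1 210.  112.5] [533.  210.6 111.8]
```

View pics/w1c.png

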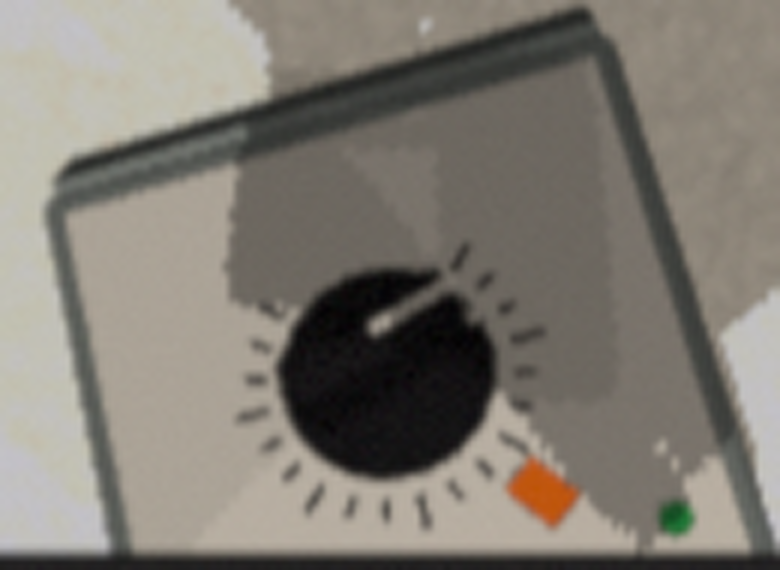

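```bash
python3 - <<'E'
from h import *
from scipy.optimize import least_squares
im=pickle.load(open('w1.pkl','rb'));z=np.load('panel.npz');n=z['n'];c0=z['c']
y=np.array([np.radians(-1.33)]);cx=np.array([np.cos(y[0]),np.sin(y[0]),0]);ey=np.array([-cx[1],cx[0],0]) # console y (left seen from robot)
up=np.cross(ey,n); up*=np.sign(up[2])
def hit(uv,h):
    p=np.array(im['xyz']);v=ray(im,uv,0)-p
    return p+v*(((c0+h*n-p)@n)/(v@n))
f=lambda x,yy:(260+x/6-.42,160+yy/6-.42)
tk=[(461,257),(487,280),(507,303),(528,333),(530,370),(523,405),(514,440),(485,467),(455,490),(424,512),(387,512),(350,508),(316,498),(289,473),(265,447),(250,413),(255,378),(260,345),(272,307)]
X=np.array([hit(f(*t),0) for t in tk]);uv=np.stack([(X-c0)@-ey,(X-c0)@up],1) # right, up seen from robot
r=least_squares(lambda p:np.hypot(*(uv-p[:2]).T)-p[2],[0,0,33]);print(r.x,r.fun.round(1))
C=c0+r.x[0]*-ey+r.x[1]*up;print('axis on panel',C)
ang=lambda p:(np.arctan2((p-C)@-ey,(p-C)@up)) # cw from up
print('tick vals',np.degrees([ang(p) for p in X]).round(0))
hsv=cv2.cvtColor(im['color'],cv2.COLOR_RGB2HSV);m=cv2.inRange(hsv,(5,180,120),(18,255,255));m[:225]=0;m[252:]=0;m[:,:335]=0;m[:,365:]=0
vv,uu=np.nonzero(m);M=hit((uu.mean(),vv.mean()),1);print('mark',np.degrees(ang(M)),np.linalg.norm(M-C),len(uu))
for h in(34,):
  A,B=hit(f(375,325),h),hit(f(455,281),h);print(h,'pt',np.degrees(ang(A)),np.degrees(ang(B)),np.linalg.norm(A-C-h*n),np.linalg.norm(B-C-h*n))
  print('dir',np.degrees(np.arctan2((B-A)@-ey,(B-A)@up)))
np.savez('knob.npz',C=C,n=n,ey=ey,up=up)
E
```

```text
[-7.29830858 -0.38652316 33.42704296] [ 0.3 -0.7 -0.5  1.1  0.2 -0.4  0.8 -0.8 -0.9  1.1 -0.3 -0.3  0.4 -0.4
  0.4  1.  -1.  -0.7  0.7]
axis on panel [549.73148605 208.72474968  85.7297766 ]
tick vals [-134. -119. -106.  -91.  -75.  -60.  -46.  -30.  -15.   -0.   15.   30.
   44.   60.   75.   91.  105.  120.  137.]
mark -36.23051934645201 46.85126413521648 60
34 pt -101.27280117147662 -103.15619154706961 2.882234977351118 23.19537119067447
dir -103.42345621122551
```

Emit:
servo_tool:
  rows: "0 0 0 -0.45 -0.73 0 1;0 0 0 -0.45 -0.73 0 1;0 0 0 -0.45 -0.73 0 1;0 0 0 -0.45 -0.73 0 1"

```text
time_s: 2.12
tool_pos: [500.5, 104.1, 399.6]
orientation: [0.497, 3.102, -0.004]
ft_force: [-1.6, 1.5, -0.6]
width: 91.3
finger_force: 0.0
```

Emit:
servo_tool:
  rows: "0 0 0 -0.45 -0.73 0 1;0 0 0 -0.45 -0.73 0 1;0 0 0 -0.45 -0.73 0 1;0 0 0 -0.45 -0.73 0 1"

```text
time_s: 2.45
tool_pos: [531.4, -20.9, 399.1]
orientation: [-0.498, -3.102, 0.004]
ft_force: [-0.5, 0.6, 0.9]
width: 91.0
finger_force: 0.0
```

Emit:
servo_tool:
  rows: "0 0 0.98 -0.44 -0.72 0 1;0 0 0.98 -0.44 -0.72 0 1;0 0 0.98 -0.44 -0.72 0 1;0 0 0.98 -0.44 -0.72 0 1;0 0 0.98 -0.44 -0.72 0 1;0 0 0.98 -0.44 -0.72 0 1;0 0 0.98 -0.44 -0.72 0 1;0 0 0.98 -0.44 -0.72 0 1;0 0 0.98 -0.44 -0.72 0 1;0 0 0.98 -0.44 -0.72 0 1;0 0 0.98 -0.44 -0.72 0 1;0 0 0.98 -0.44 -0.72 0 1"

```text
time_s: 3.45
tool_pos: [560.3, -137.8, 399.7]
orientation: [-2.477, -1.93, -0.001]
ft_force: [0.0, -0.3, 0.5]
width: 91.5
finger_force: 0.0
```

```bash
python3 - <<'E'
from h import *
im=eyes.get_image('wrist'); save(im,'w2.png'); pickle.dump(im,open('w2.pkl','wb')); print(env.get_state()['q'].round(2),env.get_state()['tool_pos'])
E
```

```text
[-0.26  0.27  1.18  0.    1.69 -0.01] [ 560.29672906 -137.85228306  399.69328599]
```

View pics/w2.png

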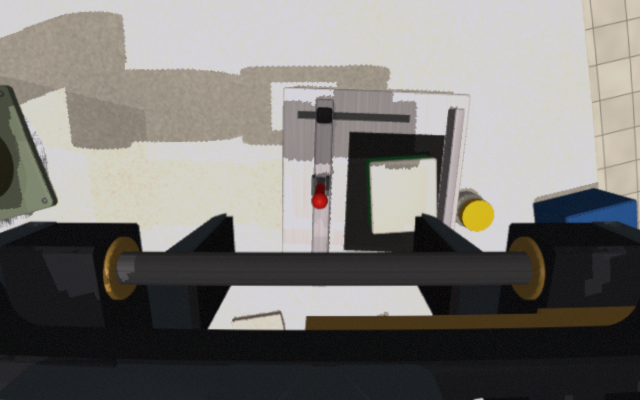

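```bash
python3 - <<'E'
from h import *
im=pickle.load(open('w2.pkl','rb'));P=cloud(im)
def reg(x0,y0,x1,y1,lo,hi):
    k=np.zeros(P.shape[:2],bool);k[y0:y1,x0:x1]=1
    k&=(P[...,2]>lo)&(P[...,2]<hi); return P[k]
def line(q,nm):
    c=q.mean(0);v=np.linalg.svd((q-c)[:,:2],full_matrices=False)[2][0];v*=np.sign(v[1])
    yaw=np.degrees(np.arctan2(v[1],v[0]))-90
    w=(q-c)[:,:2]@[v[1],-v[0]]; l=(q-c)[:,:2]@v
    print(nm,len(q),c.round(1),'yaw',yaw.round(2),'half',np.percentile(w,[1,99]).round(1),np.percentile(l,[0.5,99.5]).round(1));return c,yaw
line(reg(430,95,475,245,108,122),'fence')
line(reg(300,127,345,172,120,130),'bar')
line(reg(300,127,345,250,120,130),'bar2')
q=reg(300,90,345,140,155,175);print('grip',len(q),q.mean(0),cv2.minAreaRect(q[:,:2].astype('float32')))
q=reg(365,150,440,238,122,140);print('dish',len(q),q.mean(0),cv2.minAreaRect(q[:,:2].astype('float32')))
q=reg(270,80,480,250,78,92);print('plat',np.median(q[:,2]))
hsv=cv2.cvtColor(im['color'],cv2.COLOR_RGB2HSV);m=(cv2.inRange(hsv,(0,150,60),(8,255,255))>0);m[:160]=0;m[230:]=0
q=P[m];print('red',q.mean(0),q.max(0),q.min(0)); q=q[q[:,2]>q[:,2].max()-14];print(q.mean(0))
s=env.get_state();R0=rot(s['orientation']);print('tool y az',np.degrees(np.arctan2(R0[1,1],R0[0,1])))
E
```

```text
fence 1224 [ 723.9 -176.5  114. ] yaw -16.39 half [-5.3  6.9] [-79.4  72.9]
bar 786 [ 565.9 -113.6  124.4] yaw -16.95 half [-10.7  10.7] [-28.   27.3]
bar2 1635 [ 552.8 -160.1  124.3] yaw -16.14 half [-11.1  10.5] [-84.7  75.4]
grip 255 [577.13378342 -74.1016875  162.07328492] ((577.122314453125, -73.79972076416016), (17.66683006286621, 16.95487403869629), 75.80828857421875)
dish 4417 [ 649.53638252 -192.25564648  129.526339  ] ((651.1187133789062, -197.47787475585938), (94.72261810302734, 85.00472259521484), 79.79190063476562)
plat 84.72336057318296
red [ 552.10761593 -154.43615987  203.43072325] [577.2083857  -74.40371772 570.10510909] [ 543.76225251 -165.27775941  152.06195767]
[577.2083857  -74.40371772 570.10510909]
tool y az -14.387847091117138
```

```bash
python3 - <<'E'
from h import *
y=np.radians(-16.3);go([577.1,-74,220],down(y));go([577.1,-74,134],down(y))
E
```

```text
turn [-0.    -0.001  0.021] shift [0.439 0.003 1.199]
turn [-0.    -0.001  0.021] shift [0.438 0.004 1.772]
```

Emit:
servo_tool:
  rows: "0 0 0.021 0.439 0.003 0.2 0.6;0 0 0.021 0.439 0.003 0.2 0.6;0 0 0.021 0.439 0.003 0.9 0.6;0 0 0.021 0.439 0.003 0.9 0.6;0 0 0.021 0.439 0.003 0.9 0.6;0 0 0.021 0.439 0.003 0.9 0.6;0 0 0.021 0.439 0.003 0.9 0.6"

```text
time_s: 4.08
tool_pos: [576.0, -75.1, 264.5]
orientation: [-2.502, -1.897, 0.001]
ft_force: [-0.4, 0.2, 1.6]
width: 54.9
finger_force: 0.0
```

```bash
python3 - <<'E'
from h import *
y=np.radians(-16.3);go([577.1,-74,134],down(y))
E
```

```text
turn [-0.001 -0.     0.007] shift [0.009 0.007 0.87 ]
```

Emit:
servo_tool:
  rows: "0 0 0.007 0.009 0.007 0.4 0.6;0 0 0.007 0.009 0.007 0.6 0.6;0 0 0.007 0.009 0.007 0.75 0.6;0 0 0.007 0.009 0.007 0.87 0.6;0 0 0.007 0.009 0.007 0.87 0.6;0 0 0.007 0.009 0.007 0.87 0.6;0 0 0.007 0.009 0.007 0.87 0;0 0 0.007 0.009 0.007 0.87 0;0 0 0.007 0.009 0.007 0.87 0;0 0 0.007 0.009 0.007 0.87 0;0 0 0.007 0.009 0.007 0.87 0"

```text
time_s: 5.0
tool_pos: [578.0, -76.0, 135.3]
orientation: [2.516, 1.879, 0.002]
ft_force: [0.1, 0.2, 0.2]
width: 24.5
finger_force: 0.0
```

Emit:
servo_tool:
  rows: "0 0 0 0 0 0 0;0 0 0 0 0 0 0;0 0 0 0 0 0 0;0 0 0 0 0 0 0"

```text
time_s: 5.33
tool_pos: [577.0, -75.8, 134.9]
orientation: [-2.516, -1.879, 0.001]
ft_force: [-4.1, 1.2, 5.3]
width: 18.0
finger_force: 30.0
```

Gripped at 18 mm. Push along tool +y (shaker +x) in small steps to about 60 mm, then finish while watching force.

Emit:
servo_tool:
  rows: "0 0 0 0 0.05 0 0;0 0 0 0 0.1 0 0;0 0 0 0 0.15 0 0;0 0 0 0 0.2 0 0;0 0 0 0 0.25 0 0;0 0 0 0 0.3 0 0;0 0 0 0 0.34 0 0;0 0 0 0 0.38 0 0;0 0 0 0 0.42 0 0;0 0 0 0 0.46 0 0;0 0 0 0 0.48 0 0;0 0 0 0 0.5 0 0"

```text
time_s: 6.33
tool_pos: [641.8, -94.5, 134.7]
orientation: [-2.505, -1.87, 0.018]
ft_force: [-26.7, 8.6, 18.1]
width: 17.6
finger_force: 30.0
```

Emit:
servo_tool:
  rows: "0 0 0 0 0.01 0 0;0 0 0 0 0.02 0 0;0 0 0 0 0.03 0 0;0 0 0 0 0.035 0 0;0 0 0 0 0.04 0 0;0 0 0 0 0.04 0 0"

```text
time_s: 6.83
tool_pos: [641.7, -94.4, 134.5]
orientation: [-2.496, -1.864, 0.03]
ft_force: [-34.2, 11.5, 21.8]
width: 17.7
finger_force: 30.0
```

Emit:
servo_tool:
  rows: "0 0 0 0 -0.03 0 0;0 0 0 0 -0.05 0 0;0 0 0 0 -0.06 0 0;0 0 0 0 -0.06 0 0"

```text
time_s: 7.17
tool_pos: [641.8, -94.5, 134.7]
orientation: [-2.51, -1.874, 0.01]
ft_force: [-12.5, 5.3, 9.6]
width: 18.0
finger_force: 30.0
```

Emit:
servo_tool:
  rows: "0 0 0 0 -0.025 0 0;0 0 0 0 -0.025 0 0.5;0 0 0 0 -0.025 0 0.5;0 0 0 0 -0.025 0 0.5;0 0 0 0 -0.025 0 0.5"

```text
time_s: 7.58
tool_pos: [643.6, -95.6, 134.1]
orientation: [2.517, 1.879, 0.0]
ft_force: [-0.3, 0.0, 0.3]
width: 41.8
finger_force: 0.0
```

Emit:
servo_tool:
  rows: "0 0 0 0 0 -0.2 0.5;0 0 0 0 0 -0.4 0.5;0 0 0 0 0 -0.6 0.5;0 0 0 0 0 -1 0.5;0 0 0 0 0 -1 0.5;0 0 0 0 0 -1 0.5"

```text
time_s: 8.08
tool_pos: [645.7, -95.9, 290.5]
orientation: [2.511, 1.874, 0.013]
ft_force: [-0.1, -0.3, 0.2]
width: 45.6
finger_force: 0.0
```

```bash
python3 - <<'E'
from h import *
y=np.radians(-16.3); go([641.8,-94.5,400],down(y)); go(np.array([641.8,-94.5,400])-60*np.array([.281,.96,0]),down(y))
E
```

```text
turn [ 0.007 -0.001 -0.002] shift [ 0.003 -0.019 -0.73 ]
turn [ 0.007 -0.001 -0.002] shift [-0.397 -0.018 -0.731]
```

Emit:
servo_tool:
  rows: "0.007 0 0 -0.4 -0.02 -0.73 0.5;0.007 0 0 -0.4 -0.02 -0.73 0;0.007 0 0 -0.4 -0.02 -0.73 0;0.007 0 0 -0.4 -0.02 -0.73 0;0.007 0 0 -0.4 -0.02 -0.73 0;0.007 0 0 -0.4 -0.02 -0.73 0;0.007 0 0 -0.4 -0.02 -0.73 0"

```text
time_s: 8.67
tool_pos: [623.0, -151.5, 391.3]
orientation: [-2.507, -1.873, 0.014]
ft_force: [-0.2, 0.3, -0.2]
width: 8.2
finger_force: 0.0
```

```bash
python3 - <<'E'
from h import *
im=eyes.get_image('wrist'); save(im,'w3.png'); pickle.dump(im,open('w3.pkl','wb'));P=cloud(im);s=env.get_state();print(s['tool_pos'],s['width'])
hsv=cv2.cvtColor(im['color'],cv2.COLOR_RGB2HSV)
def reg(x0,y0,x1,y1,lo,hi):
    k=np.zeros(P.shape[:2],bool);k[y0:y1,x0:x1]=1
    return P[k&(P[...,2]>lo)&(P[...,2]<hi)]
ux=np.array([.960,-.281,0]);uy=np.array([.281,.96,0])
m=cv2.inRange(hsv,(0,150,60),(8,255,255))>0;q=P[m&(P[...,2]>140)&(P[...,2]<225)];q=q[q[:,2]>195];print('ball',len(q),q.mean(0).round(1),q.max(0).round(1),q.min(0).round(1))
q=reg(150,40,450,250,156,172);q=q[q[:,1]>-115];print('grip',len(q),q.mean(0).round(1),cv2.minAreaRect(q[:,:2].astype('float32')))
v,u=np.nonzero(m);print('red px',u.mean(),v.mean())
E
```

```text
[ 622.98276973 -151.42293425  391.38775134] 4.441402276378673
ball 214 [ 617.2 -174.9  211.6] [ 624.8 -167.5  215.4] [ 608.4 -184.3  203.6]
grip 263 [643.2 -93.2 162.2] ((643.13623046875, -93.30716705322266), (17.372488021850586, 16.637409210205078), 73.56062316894531)
red px 326.6543624161074 202.23489932885906
```

View pics/w3.png

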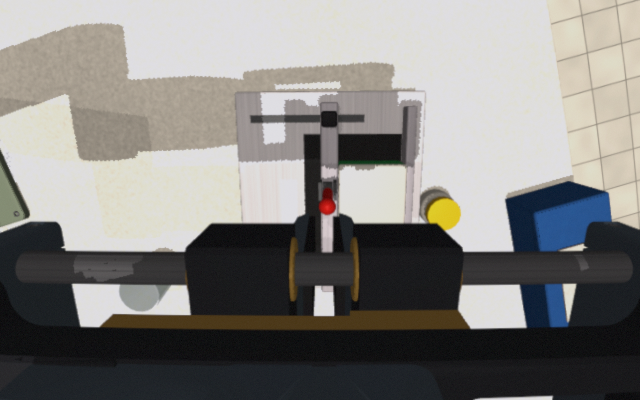

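```bash
python3 - <<'E'
from h import *
y=np.radians(-16.3); go([626.3,-142.5,260],down(y)); go([626.3,-142.5,195],down(y))
E
```

```text
turn [-0.01  -0.    -0.002] shift [0.063 0.018 0.876]
turn [-0.01  -0.    -0.002] shift [0.063 0.025 1.309]
```

Emit:
servo_tool:
  rows: "-0.01 0 0 0.063 0.02 0.2 0;-0.01 0 0 0.063 0.02 0.88 0;-0.01 0 0 0.063 0.02 0.88 0;-0.01 0 0 0.063 0.02 0.88 0;-0.01 0 0 0.063 0.02 0.88 0;-0.01 0 0 0.063 0.02 0.88 0"

```text
time_s: 9.22
tool_pos: [626.9, -142.8, 260.3]
orientation: [2.516, 1.88, 0.001]
ft_force: [0.2, -0.2, 1.2]
width: 0.6
finger_force: 0.0
```

```bash
python3 - <<'E'
from h import *
y=np.radians(-16.3); go([626.3,-142.5,195],down(y));print(env.get_state()['width'],env.get_state()['tool_pos'])
E
```

```text
turn [ 0.001  0.    -0.002] shift [ 0.001 -0.005  0.435]
0.6482386929808517 [ 626.8689731  -142.77019851  260.32529272]
```

Emit:
servo_tool:
  rows: "0 0 0 0 -0.005 0.2 0;0 0 0 0 -0.005 0.35 0;0 0 0 0 -0.005 0.43 0;0 0 0 0 -0.005 0.43 0;0 0 0 0 -0.005 0.43 0"

```text
time_s: 9.63
tool_pos: [628.0, -143.3, 199.1]
orientation: [2.512, 1.877, 0.007]
ft_force: [-0.0, 0.6, 0.2]
width: 0.7
finger_force: 0.0
```

Emit:
servo_tool:
  rows: "0 0 0 -0.04 0 0.01 0;0 0 0 -0.09 0 0.03 0;0 0 0 -0.13 0 0.04 0;0 0 0 -0.17 0 0.05 0;0 0 0 -0.215 0 0.065 0;0 0 0 -0.26 0 0.08 0;0 0 0 -0.3 0 0.105 0;0 0 0 -0.34 0 0.137 0;0 0 0 -0.37 0 0.175 0;0 0 0 -0.397 0 0.213 0;0 0 0 -0.41 0 0.24 0;0 0 0 -0.42 0 0.265 0"

```text
time_s: 10.63
tool_pos: [609.0, -204.7, 157.0]
orientation: [2.514, 1.877, 0.003]
ft_force: [0.9, -1.9, 2.0]
width: 0.5
finger_force: 1.4
```

Emit:
servo_tool:
  rows: "0 0 0 -0.005 0 0.015 0;0 0 0 -0.01 0 0.035 0;0 0 0 -0.01 0 0.05 0;0 0 0 -0.01 0 0.06 0;0 0 0 -0.01 0 0.06 0;0 0 0 -0.01 0 0.06 0"

```text
time_s: 11.13
tool_pos: [608.6, -205.3, 149.1]
orientation: [2.513, 1.878, 0.004]
ft_force: [-1.1, -2.2, 5.0]
width: 0.2
finger_force: 2.4
```

Emit:
servo_tool:
  rows: "0 0 0 0 0 0.02 0;0 0 0 0 0 0.03 0;0 0 0 0 0 0.03 0"

```text
time_s: 11.38
tool_pos: [608.8, -205.5, 148.4]
orientation: [2.512, 1.876, 0.005]
ft_force: [-6.8, -0.5, 20.9]
width: 0.1
finger_force: 9.9
```

Emit:
servo_tool:
  rows: "0 0 0 0 0 -0.1 0;0 0 0 0 0 -0.3 0;0 0 0 0 0 -0.6 0;0 0 0 0.3 0 -1 0.3;0 0 0 0.3 0 -1 0.3;0 0 0 0.3 0 -1 0.3;0 0 0 0.3 0 -1 0.3"

```text
time_s: 11.97
tool_pos: [621.7, -160.4, 295.5]
orientation: [2.511, 1.879, 0.008]
ft_force: [-1.1, -0.8, -0.6]
width: 24.2
finger_force: 0.0
```

```bash
python3 - <<'E'
from h import *
im=eyes.get_image('scene');cv2.imwrite('pics/s2.png',cv2.resize(im['color'][185:310,205:345],(672,600),interpolation=2)[...,::-1])
P=cloud(im);hsv=cv2.cvtColor(im['color'],cv2.COLOR_RGB2HSV);m=cv2.inRange(hsv,(0,120,60),(8,255,255))>0;m[:180]=0;m[310:]=0;m[:,:215]=0;m[:,335:]=0
q=P[m];print(len(q),q.mean(0).round(1),q.max(0).round(1),q.min(0).round(1)); s=env.get_state();print(s['tool_pos'],s['q'].round(2))
E
```

```text
94 [ 618.2 -217.4  153.7] [1511.3 -182.5  931.8] [ 528.  -440.8   87.6]
[ 620.7616256  -160.98496452  293.40789241] [-0.27  0.39  1.26  0.    1.49  0.01]
```

View pics/s2.png

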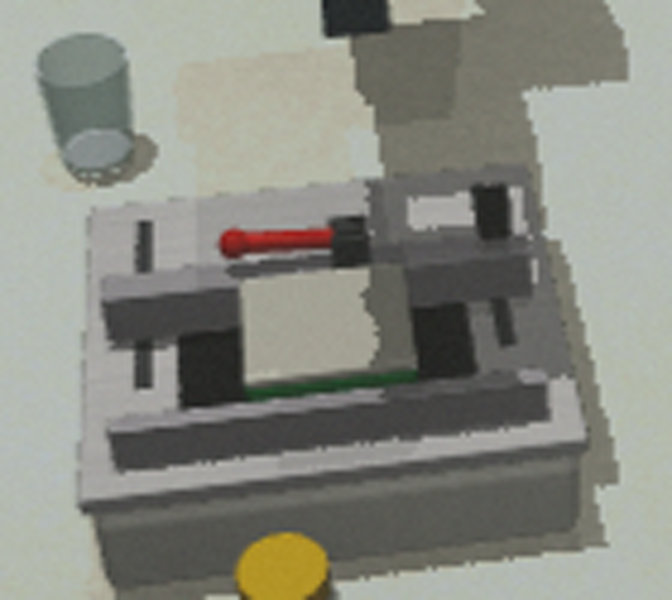

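```bash
cat > k.py <<'E'
from h import *
k=np.load('knob.npz');C,n,ey,up=[k[i] for i in('C','n','ey','up')]
def pose(deg,h):
    a=np.radians(deg);d=np.sin(a)*-ey+np.cos(a)*up;d-=n*(d@n);d/=np.linalg.norm(d)
    return C+h*n,np.stack([d,np.cross(-n,d),-n],1)
E
python3 - <<'E'
from k import *
p,r=pose(-103,140);print(p);go(p+[0,0,80],r);print(env.get_state()['tool_pos'])
E
```

```text
[469.33720035 210.59582008 200.33020383]
turn [-0.391  0.007 -0.302] shift [ 2.091 -1.669  0.082]
[ 620.7616256  -160.98496452  293.40789241]
```

Emit:
servo_tool:
  rows: "0 0 0 0.7 -0.55 0 0.5;0 0 0 0.7 -0.55 0 0.5;0 0 0 0.7 -0.55 0 0.5;0 0 0 0.7 -0.55 0 0.5"

```text
time_s: 12.35
tool_pos: [568.1, -33.4, 291.6]
orientation: [-2.512, -1.881, 0.0]
ft_force: [1.3, -0.4, 0.2]
width: 45.2
finger_force: 0.0
```

Emit:
servo_tool:
  rows: "0 0 0 0.7 -0.55 0 0.5;0 0 0 0.7 -0.55 0 0.5;0 0 0 0.7 -0.55 0 0.5;0 0 0 0.7 -0.55 0 0.5"

```text
time_s: 12.68
tool_pos: [519.3, 90.1, 291.5]
orientation: [-2.513, -1.883, -0.0]
ft_force: [-0.8, 0.9, -0.4]
width: 45.3
finger_force: 0.0
```

Emit:
servo_tool:
  rows: "-0.39 0.007 -0.3 0.69 -0.57 0.08 0.5;-0.39 0.007 -0.3 0.69 -0.57 0.08 0.5;-0.39 0.007 -0.3 0.69 -0.57 0.08 0.5;-0.39 0.007 -0.3 0.69 -0.57 0.08 0.5;-0.39 0.007 -0.3 0.69 -0.57 0.08 0.5;-0.39 0.007 -0.3 0.69 -0.57 0.08 0.5;-0.39 0.007 -0.3 0.69 -0.57 0.08 0.5;-0.39 0.007 -0.3 0.69 -0.57 0.08 0.5;-0.39 0.007 -0.3 0.69 -0.57 0.08 0.5"

```text
time_s: 13.43
tool_pos: [470.5, 209.5, 280.9]
orientation: [1.658, 2.021, 0.502]
ft_force: [-0.1, 0.2, -0.4]
width: 45.9
finger_force: 0.0
```

```bash
python3 - <<'E'
from k import *
p,r=pose(-103,110);go(p,r);print(p,env.get_state()['tool_pos'],env.get_state()['q'].round(2))
E
```

```text
turn [-0.002  0.002 -0.004] shift [ 0.078 -0.304  0.635]
[486.56454729 210.19487642 175.77296943] [470.53596253 209.54705594 280.86702356] [ 0.63 -0.05  1.99 -0.53  0.77  0.74]
```

Emit:
servo_tool:
  rows: "0 0 -0.004 0.078 -0.304 0.635 0.5;0 0 -0.004 0.078 -0.304 0.635 0.5;0 0 -0.004 0.078 -0.304 0.635 0.5;0 0 -0.004 0.078 -0.304 0.635 0.5;0 0 -0.004 0.078 -0.304 0.635 0.5;0 0 -0.004 0.078 -0.304 0.635 0.5"

```text
time_s: 13.93
tool_pos: [488.2, 211.1, 178.0]
orientation: [1.649, 2.023, 0.505]
ft_force: [-0.4, -0.4, 0.8]
width: 45.7
finger_force: 0.0
```

```bash
python3 - <<'E'
from k import *
go(*pose(-103,12))
E
```

```text
turn [ 0.001  0.002 -0.   ] shift [-0.    -0.019  0.659]
```

Emit:
servo_tool:
  rows: "0 0.002 0 0 -0.019 0.25 0.5;0 0.002 0 0 -0.019 0.4 0.5;0 0.002 0 0 -0.019 0.52 0.5;0 0.002 0 0 -0.019 0.6 0.5;0 0.002 0 0 -0.019 0.655 0.5;0 0.002 0 0 -0.019 0.655 0.5;0 0.002 0 0 -0.019 0.655 0.5"

```text
time_s: 14.52
tool_pos: [541.7, 208.8, 95.9]
orientation: [1.648, 2.025, 0.508]
ft_force: [0.7, -0.5, -0.3]
width: 45.8
finger_force: 0.0
```

Emit:
servo_tool:
  rows: "0 0 0 0 0 0 0;0 0 0 0 0 0 0;0 0 0 0 0 0 0;0 0 0 0 0 0 0;0 0 0 0 0 0 0;0 0 0 0 0 0 0;0 0 0 0 0 0 0"

```text
time_s: 15.1
tool_pos: [541.9, 208.8, 95.9]
orientation: [1.646, 2.026, 0.508]
ft_force: [5.5, -0.9, 4.9]
width: 14.0
finger_force: 30.0
```

```bash
python3 - <<'E'
from k import *
go(*pose(-103,12));go(*pose(-36.2,12))
E
```

```text
turn [ 0.002 -0.     0.001] shift [-0.     0.004  0.005]
turn [ 0.002 -0.001  0.744] shift [-0.     0.004  0.005]
```

Gripped at 14 mm. Turn about tool z by 0.744.

Emit:
servo_tool:
  rows: "0 0 0.07 0 0 0 0;0 0 0.14 0 0 0 0;0 0 0.21 0 0 0 0;0 0 0.28 0 0 0 0;0 0 0.35 0 0 0 0;0 0 0.42 0 0 0 0;0 0 0.49 0 0 0 0;0 0 0.56 0 0 0 0;0 0 0.63 0 0 0 0;0 0 0.7 0 0 0 0;0 0 0.744 0 0 0 0;0 0 0.744 0 0 0 0"

```text
time_s: 16.1
tool_pos: [541.8, 208.8, 95.8]
orientation: [2.695, 0.842, 0.849]
ft_force: [4.6, -0.9, 5.6]
width: 13.8
finger_force: 30.0
```

```bash
python3 - <<'E'
from k import *
go(*pose(-36.2,12));print(env.get_state()['ft_force'],env.get_state()['width'])
E
```

```text
turn [ 0.001 -0.002 -0.002] shift [0.004 0.002 0.005]
[ 4.59128337 -0.8696494   5.60314649] 13.752997718427567
```

Hold, release, and back off along the axis.

Emit:
servo_tool:
  rows: "0 0 0 0 0 0 0;0 0 0 0 0 0 0;0 0 0 0 0 0 0;0 0 0 0 0 0 0.5;0 0 0 0 0 0 0.5;0 0 0 0 0 0 0.5;0 0 0 0 0 0 0.5;0 0 0 0 0 -0.2 0.5;0 0 0 0 0 -0.5 0.5;0 0 0 0 0 -1 0.5;0 0 0 0 0 -1 0.5;0 0 0 0 0 -1 0.5"

```text
time_s: 17.1
tool_pos: [453.5, 211.9, 222.8]
orientation: [2.696, 0.846, 0.858]
ft_force: [0.7, 1.6, 0.3]
width: 45.6
finger_force: 0.0
```

Emit:
servo_tool:
  rows: "0 0 0 0 0 -0.6 0.5;0 0 0 0 0 -0.6 0.5;0 0 0 0 0 -0.6 0.5;0 0 0 0 0 -0.6 0.5;0 0 0 0 0 -0.6 0.5;0 0 0 0 0 -0.6 0.5"

```text
time_s: 17.6
tool_pos: [402.2, 210.9, 288.4]
orientation: [2.695, 0.846, 0.838]
ft_force: [-0.1, -0.1, 0.2]
width: 45.7
finger_force: 0.0
```

```bash
python3 - <<'E'
from h import *
im=eyes.get_image('wrist'); save(im,'w4.png'); pickle.dump(im,open('w4.pkl','wb'))
E
```

```text
(no output)
```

View pics/w4.png

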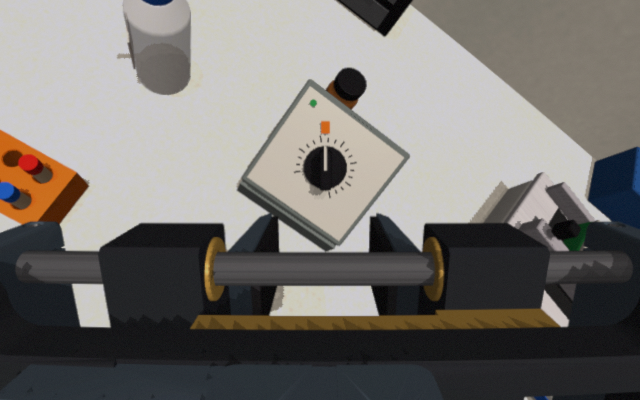

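The pointer line runs straight up from (325,172) to (325,147), and the orange mark sits at (325,128), so they line up. The robot is clear of everything.

```bash
python3 -c "
from h import *
print(env.sign_off())"
```

```text
the job is handed in; nothing more can be done
None
```

I clamped the dish, flipped the lever flat, turned the knob to the orange mark and handed the job in at about 18 s of the 72 s; the hand-in returned no verdict. The last camera views showed the dish held between bar and fence, the lever down, the pointer lined up with the mark and the gripper clear; I did not measure the bystanders' positions again.

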